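# Click the filter lever to the third detent

## Task

Select the amber filter on the sample viewer: gently push the upright blue lever from its parked end along its slot, with the outside of the fingers, through the clicks, and stop when it has dropped into the third detent, not running over it. Push it only, never pinch it or press hard, leave the vial, tip box, spray bottle and tube rack where they stand, and finish clear of everything with the lever seated in the third detent.

Things in the scene. Friction and masses are not known exactly. Their poses are not given: they have to be found in the camera images.
- viewer: Filter viewer: fixed white light box 160 (x) by 280 (y) by 45 mm high with a flat deck. Origin: centre of its underside. The lever travels in its +y along a slot at x = -45 mm. A grey viewing frame, top 18 mm above the deck, covers x 0 to +60, y -15 to +15 mm, on a foot at x = +68 mm, 22 mm above the deck. Turned up to 0.45 rad either way.
- lever_top (a point): Centre of the top of the blue lever, an upright paddle 26 (viewer x) by 10 (viewer y) by 40 mm tall; top 89 mm above the work surface, 44 above the deck. Axes as the viewer's. A link and filter carriage, to 6 mm above the deck, run from its foot in +x and move with it. Push on its -y face with tips 10 to 35 mm above the deck; at least 60 mm of bare deck lies on that side.
- lever (a joint): Lever travel along viewer +y, m: 0 parked stop, 0.101 far stop. Starts at 0 to 0.016, sliding freely (about 1 N). Detents at 0.034, 0.050, 0.066 (third, wanted), 0.082, 0.098; sprung crests 8 mm before each (first at 0.026). The push rises to 4 to 6 N in the 6 mm before a crest, then falls; past it the lever snaps up to 7 mm ahead of the finger and stays in the detent, within about 2 mm.
- window (a point): Centre of the viewing frame's 36 (x) by 16 (y) mm opening, at its upper face, 63 mm above the work surface, at viewer x = +30 mm, y = 0. Filters 12.5 mm wide pass under it as the lever moves: at detents 1 to 5 clear, green, amber, red, dark blue is centred in it; before the first, bare metal.
- vial: Capped sample vial, loose, 29 mm across, 62 mm tall, turquoise cap. Origin at the centre of its underside. Leave it alone.
- tip_box: Orange pipette-tip box with a paler lid, loose, 85 by 120 by 70 mm. Origin at the centre of its underside. Leave it alone.
- spray_bottle: White spray bottle, loose, 60 mm across, 155 mm tall. Origin at the centre of its underside. Leave it alone.
- tube_rack: Blue tube rack with a few tubes, loose, 70 by 160 mm, 41 mm tall over the tubes. Origin at the centre of its underside. Leave it alone.

How it is judged:
By the outcome, as a careful person would: the job done as asked, in the order asked, and still so for the second after the job is handed in, with the robot touching nothing.
It also fails if it takes over 69 s, if anything falls off the work surface, if the arm or the gripper's body presses on something with over 40 N, if the wrist force passes 120 N, or if a joint passes its speed limit or range.

## Robot

A 6-joint arm with a two-finger parallel gripper is mounted at the origin on the work surface. World frame = base frame: x ahead of the robot, y to its left, z up, the work surface at z = 0. Lengths are in m, angles in rad, forces in N, time in s.
With the tool pointing down it reaches from about 0.25 to 0.8 m from the base axis. Payload 3.9 kg.
Tool frame: the origin (TCP) lies between the finger pads; the fingertips stand 25 mm ahead of it and the grasp point (between the pads) lies 6 mm ahead of it; x points along the fingers, y is the direction in which the jaws open and shut, and the axes are right-handed (so a half turn about x gives the same grasp; the last joint's range is limited). The gripper opens to 85 mm and grips with 20 to 120 N. Pads are 22 mm wide; open, the fingers measure 114 mm over their backs; the gripper's body (76 mm by 85 mm) begins 54 mm behind the grasp point. The pads swing forward as they close: fully open they stand 13 mm farther back than shut.
Start: joints at [-1.116, 0.26, -0.138, 1.173, 0, 1.571], TCP at [0.231, -0.472, 0.256] pointing down, gripper open.
Joint ranges: [-2.78, 2.78], [-0.83, 1.72], [-1.28, 1.37], [-1.9, 2.12], [-1.57, 1.48], [-3.14, 3.14]. Speed limits (rad/s): [2.57, 2.57, 3.14, 3.14, 3.14, 3.14].

## Interface

Orientations are given as a 3x3 rotation matrix whose columns are the frame's x, y, z axes.
In Python, from rig import manip gives the robot as it stands. The module is installed in compiled form; this text tells all that it offers.
- The arm moves only by the shell command python3 -m handwheel 'ROWS' [FORCE]. ROWS is JSON, a list of rows, each an object of numbers: "fingers": the opening, from 0 (shut) to 1 (fully open); "tx", "ty", "tz": the shift along the tool's x, y, z in m; "spin": the turn about the tool's x in degrees. In form: [{"fingers": .., "tx": .., "ty": .., "tz": .., "spin": ..}, ...]. A call has 1 to 5 rows; each row is the pose to reach, as a shift and turn from the pose commanded when the call began, along the tool's axes at that moment; what a row does not reach only later rows make up. A row lasts 1/8 s, in which the tool goes at most 62.5 mm and 10.7 degrees, less where a joint would pass 70% of its speed; a pose out of reach is approached as far as the arm can. A call with a gripper value outside its range is refused whole. The fingers move at their own pace and stop on an object; FORCE is the grip in N (left out, the last holds). Time passes only in rows, so rows that repeat a pose let the fingers close. It gives the time, the measured TCP pose, the force and the opening at its end, in the units of the state.
- manip.observe(): the state, without advancing time (a new reading comes with each control period).
- manip.snapshot(name): name is "scene" or "top" or "wrist"; returns the picture (384x512x3 uint8, red, green, blue); there is no depth.
- manip.get_calibration(name): a dict with "fovy" (degrees; the focal length in pixels is half the picture's height over the tangent of half this angle, whatever the lens; pixels are square), "cx", "cy" (the principal point, pixels), "R" (3x3) and "t" (3): a world point X has camera coordinates R X + t; the wrist camera has in their place "tool_from_camera" (4x4, takes a point from camera to tool coordinates, whose origin is the TCP and whose axes are the tool frame's). Camera axes: x right, y down, z forward; pixel columns grow to the right and rows downward; lengths in m; the calibration is good to about 2 mm. A picture is of the moment at which its call begins: read the wrist's pose just before it. get_calibration takes no time and is no camera call.
- manip.hand_in(): hands the job in, once; it reports no verdict.
The state is a dict: "t": time; "q": joint angles; "qd": joint speeds; "tau": joint torques, N m; "position": TCP position; "tool_rot": TCP orientation; "wrist_force": force on the tool from outside, world axes, zero at the start; "torque": the same for the moment, N m; "finger_gap": finger opening in m.
Only numpy, scipy, OpenCV 4.12 (cv2) and the standard library are available. Lean on these libraries where they do the work, as an engineer would, in place of code of your own. Each camera call takes 0.05 s, during which the arm holds its last target.

## Working session

There is one attempt and no reset: what is moved stays moved. The work goes in short steps, Python scripts to look and compute and a shell command to move; the robot and the scene stay as the last step left them, time stands still between calls to the robot, and variables do not carry over. Pictures are saved under pics/ and viewed, and the job is handed in when it is done.

```bash
mkdir -p pics
python3 - <<'E'
from rig import manip
import cv2,numpy as np
np.set_printoptions(precision=4,suppress=True)
s=manip.observe();print(s['t'],s['position'],s['tool_rot'],s['finger_gap'],s['wrist_force'])
for n in("scene","top","wrist"):
    c=manip.get_calibration(n);print(n,c)
    im=manip.snapshot(n);cv2.imwrite(f"pics/{n}0.png",im[:,:,::-1])
E
```

```text
0.0 [ 0.2303 -0.4711  0.2555] [[-0.0009  0.4393 -0.8984]
 [ 0.0018 -0.8984 -0.4393]
 [-1.     -0.002  -0.    ]] 0.08521927311729267 [ 0.3893 -0.1479 -0.4737]
scene {'fovy': 57.91990983089287, 'cx': 258.3505726550447, 'cy': 192.26990661158572, 'R': array([[ 0.6385,  0.7696, -0.0049],
       [ 0.6305, -0.5268, -0.5701],
       [-0.4413,  0.361 , -0.8216]]), 't': array([-0.4113, -0.3403,  1.21  ])}
top {'fovy': 47.815735296855536, 'cx': 259.99380503871794, 'cy': 199.06110932672556, 'R': array([[ 0.0159, -0.9999, -0.0043],
       [-0.9951, -0.0154, -0.0972],
       [ 0.0971,  0.0059, -0.9953]]), 't': array([0.0316, 0.5902, 0.9313])}
wrist {'fovy': 67.53339465798076, 'cx': 252.74603377224352, 'cy': 191.05798867893193, 'tool_from_camera': array([[-0.0005, -0.2762,  0.9611, -0.1179],
       [ 1.    , -0.0002,  0.0004, -0.0005],
       [ 0.    ,  0.9611,  0.2762, -0.0701],
       [ 0.    ,  0.    ,  0.    ,  1.    ]])}
```

View pics/scene0.png

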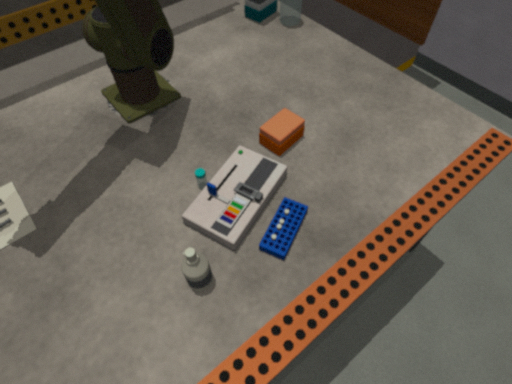

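View pics/top0.png

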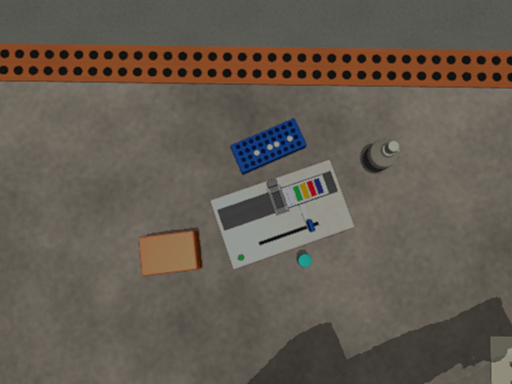

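View pics/wrist0.png

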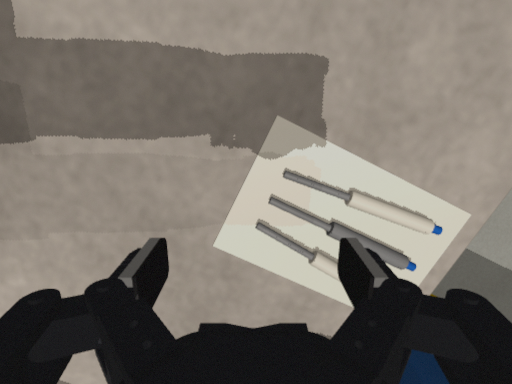

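Run:
```python
import cv2
a=cv2.imread('pics/top0.png')[140:290,190:410];cv2.imwrite('pics/top0c.png',cv2.resize(a,None,fx=3.6,fy=3.6,interpolation=cv2.INTER_CUBIC))
a=cv2.imread('pics/scene0.png')[130:290,170:320];cv2.imwrite('pics/scene0c.png',cv2.resize(a,None,fx=3.7,fy=3.7,interpolation=cv2.INTER_CUBIC))
```

```text
(no output)
```

View pics/top0c.png

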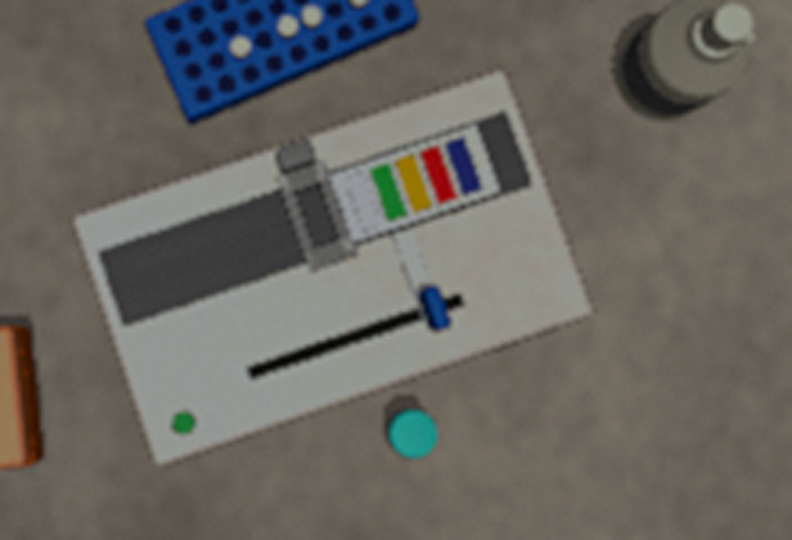

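View pics/scene0c.png

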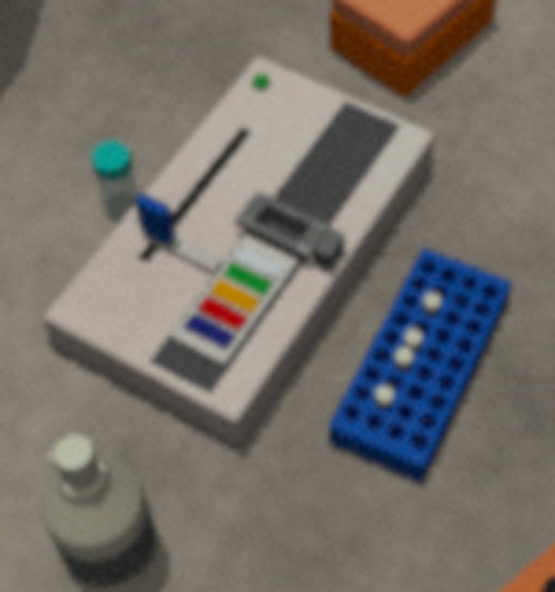

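```bash
cat > h.py <<'E'
import numpy as np,cv2
from rig import manip
from scipy.optimize import least_squares
np.set_printoptions(precision=4,suppress=True)
def proj(n,X):
    c=manip.get_calibration(n);f=192/np.tan(np.radians(c['fovy'])/2)
    p=np.atleast_2d(X)@np.array(c['R']).T+c['t']
    return np.c_[c['cx']+f*p[:,0]/p[:,2],c['cy']+f*p[:,1]/p[:,2]]
def tri(obs):
    return least_squares(lambda X:np.concatenate([(proj(n,X)-p).ravel() for n,p in obs]),[.5,0,.05])
def crop(p,o,f): return (np.array(p,float)+.5)/f-.5+np.array(o)
def rz(a): return np.array([[np.cos(a),-np.sin(a),0],[np.sin(a),np.cos(a),0],[0,0,1]])
def v2w(p,P): return np.atleast_2d(P)@rz(p[2]).T+[p[0],p[1],0]
E
python3 - <<'E'
from h import *
T=lambda p:crop(p,(190,140),3.6); S=lambda p:crop(p,(170,130),3.7)
# corners in viewer: (+x,-y),(-x,-y),(-x,+y),(+x,+y)
C=np.array([[.08,-.14,.045],[-.08,-.14,.045],[-.08,.14,.045],[.08,.14,.045]])
tp=T([[500,70],[590,312],[158,464],[76,217]])
sp=S([[240,418],[48,318],[262,57],[433,135]])
for a,b in zip(tp,sp):
    r=tri([("top",a),("scene",b)]);print(r.x,r.fun)
r=least_squares(lambda p:np.r_[(proj("top",v2w(p,C))-tp).ravel(),(proj("scene",v2w(p,C))-sp).ravel()],[.5,0,.2])
print(r.x,r.fun)
P=r.x
for q in [[433,290],[436,297],[430,303]]:
    for s in [[155,203],[150,200]]:
        l=tri([("top",T(q)),("scene",S(s))]);print(l.x,l.fun,(l.x-[P[0],P[1],0])@rz(P[2]))
for tr in [0,.016]:
    X=np.array([[-.045,y+d+tr,z] for y in [-.05] for d in(0,) for z in(.089,)])
    print(proj("top",v2w(P,X)))
for n in("top","scene"):
    c=manip.get_calibration(n);print(n,-np.array(c['R']).T@c['t'])
# slot ends
for a,b in[([460,299],[147,255]),([252,372],[245,132])]:
    l=tri([("top",T(a)),("scene",S(b))]);print('slot',l.x,(l.x-[P[0],P[1],0])@rz(P[2]))
E
```

```text
[ 0.6803 -0.1075  0.0413] [-0.7057 -0.4638 -0.9192  0.0841]
[ 0.5332 -0.1623  0.0381] [-0.7978 -0.4654 -1.0775  0.0502]
[0.4383 0.0973 0.0403] [-0.8608 -0.5863 -1.4095  0.1485]
[0.5856 0.1495 0.0405] [-0.4157 -0.3147 -0.6599  0.0976]
[ 0.5599 -0.0059  0.3528] [ 0.5118 -2.1428  1.0506 -0.5999 -1.2884  0.3841 -2.3309 -1.0239 -0.9422
  0.791  -2.4266 -0.7709 -1.7141 -1.3916  0.6699 -1.3385]
[ 0.5405 -0.0639  0.0943] [ 0.509   0.3218  0.7334 -0.0562] [-0.0383 -0.0477  0.0943]
[ 0.5397 -0.0646  0.0977] [ 1.0417  0.6577  1.5016 -0.1142] [-0.0393 -0.0481  0.0977]
[ 0.5374 -0.0647  0.0915] [-0.082  -0.0517 -0.1182  0.009 ] [-0.0414 -0.0474  0.0915]
[ 0.5366 -0.0654  0.0949] [ 0.4513  0.2843  0.6508 -0.049 ] [-0.0425 -0.0478  0.0949]
[ 0.534  -0.0622  0.0857] [ 0.0941  0.0594  0.1359 -0.0103] [-0.0439 -0.0439  0.0857]
[ 0.5331 -0.063   0.0892] [ 0.6269  0.3952  0.9061 -0.0684] [-0.0449 -0.0443  0.0892]
[[312.2979 223.3562]]
[[305.007  225.9224]]
top [0.4963 0.0352 0.9844]
scene [ 1.0112 -0.2996  0.7981]
slot [ 0.5395 -0.0825  0.0468] [-0.0457 -0.0649  0.0468]
slot [0.4934 0.0409 0.043 ] [-0.0463  0.0669  0.043 ]
```

```bash
cat >> h.py <<'E'
P0=np.array([.5599,-.0059,.3528])
def go(world, P=P0):
    s=manip.observe();R=np.array(s['tool_rot']);d=R.T@(np.array(world)-s['position'])
    a=np.arctan2(R[1,1],R[0,1]);w=P[2]-np.pi/2
    print('t',s['t'],'pos',s['position'],'viewer',(np.array(s['position'])-[P[0],P[1],0])@rz(P[2]),'shift',d,'spin',np.degrees(a-w),'F',s['wrist_force'],'gap',s['finger_gap'])
E
python3 - <<'E'
from h import *
X=v2w(P0,[-.045,-.095,.2])[0];print(X);go(X)
E
```

```text
[ 0.5505 -0.1106  0.2   ]
t 0.15 pos [ 0.2304 -0.4712  0.2557] viewer [-0.47   -0.3228  0.2557] shift [ 0.0559 -0.1833 -0.446 ] spin 5.843217416350502 F [0.2807 0.0711 0.0954] gap 0.0855337320580891
```

```bash
python3 -m handwheel '[{"fingers":0,"tx":0,"ty":-0.023,"tz":-0.056,"spin":1},{"fingers":0,"tx":0,"ty":-0.046,"tz":-0.112,"spin":2},{"fingers":0,"tx":0.01,"ty":-0.069,"tz":-0.168,"spin":3},{"fingers":0,"tx":0.01,"ty":-0.092,"tz":-0.224,"spin":4},{"fingers":0,"tx":0.02,"ty":-0.115,"tz":-0.28,"spin":5.8}]' 20
python3 -m handwheel '[{"fingers":0,"tx":0.0,"ty":-0.005,"tz":-0.056,"spin":0},{"fingers":0,"tx":0,"ty":-0.02,"tz":-0.11,"spin":0},{"fingers":0,"tx":0.0,"ty":-0.03,"tz":-0.15,"spin":0},{"fingers":0,"tx":0.0,"ty":-0.03,"tz":-0.15,"spin":0}]' 20
python3 - <<'E'
from h import *
go(v2w(P0,[-.045,-.095,.2])[0])
cv2.imwrite("pics/w1.png",manip.snapshot("wrist")[:,:,::-1])
E
```

```text
t: 0.78
position: [0.4331, -0.244, 0.2366]
tool_rot: [[0.001, 0.345, -0.939], [-0.001, -0.939, -0.345], [-1.0, 0.001, -0.001]]
wrist_force: [1.2, -1.1, 0.2]
finger_gap: 0.0001
t: 1.27
position: [0.5641, -0.1634, 0.2354]
tool_rot: [[0.0, 0.35, -0.937], [0.0, -0.937, -0.35], [-1.0, -0.0, -0.0]]
wrist_force: [-0.4, -0.4, -0.1]
finger_gap: -0.0001
t 1.275 pos [ 0.5641 -0.1634  0.2354] viewer [-0.0505 -0.1492  0.2354] shift [ 0.0354 -0.0542 -0.0057] spin 0.26332980452145127 F [-0.4274 -0.429  -0.1084] gap -0.00010761479797415418
```

View pics/w1.png

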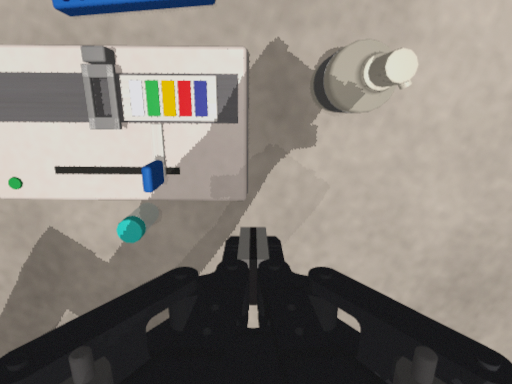

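```bash
cat >> h.py <<'E'
def projw(Xt,):
    c=manip.get_calibration('wrist');f=192/np.tan(np.radians(c['fovy'])/2)
    M=np.linalg.inv(c['tool_from_camera']);p=np.atleast_2d(Xt)@M[:3,:3].T+M[:3,3]
    return np.c_[c['cx']+f*p[:,0]/p[:,2],c['cy']+f*p[:,1]/p[:,2]]
def ww(pose,X): # world->wrist px
    R,t=pose;return projw((np.atleast_2d(X)-t)@R)
E
python3 - <<'E'
from h import *
print(projw([[.025,0,0],[.025,.0145,0],[.025,-.0145,0],[.025,0,.011],[.025,0,-.011],[0.025,.0145,-.011],[.038,0,-.011]]))
E
python3 -m handwheel '[{"fingers":0,"tx":0.02,"ty":-0.03,"tz":-0.003,"spin":0.2},{"fingers":0,"tx":0.05,"ty":-0.045,"tz":-0.006,"spin":0.2},{"fingers":0,"tx":0.05,"ty":-0.045,"tz":-0.006,"spin":0.2},{"fingers":0,"tx":0.05,"ty":-0.045,"tz":-0.006,"spin":0.2}]' 20
python3 - <<'E'
from h import *
go(v2w(P0,[-.045,-.095,.2])[0]);print(np.array(manip.observe()['tool_rot']))
cv2.imwrite("pics/w2.png",manip.snapshot("wrist")[:,:,::-1])
E
```

```text
[[253.4815 242.0678]
 [280.0482 242.0609]
 [226.9126 242.0747]
 [253.4684 260.1008]
 [253.4951 223.322 ]
 [280.5869 223.3158]
 [253.4279 214.6926]]
t: 1.82
position: [0.552, -0.1221, 0.1873]
tool_rot: [[0.001, 0.342, -0.94], [-0.001, -0.94, -0.342], [-1.0, 0.001, -0.001]]
wrist_force: [-0.6, -0.4, 0.9]
finger_gap: 0.0001
t 1.825 pos [ 0.552  -0.1221  0.1873] viewer [-0.0475 -0.1063  0.1873] shift [-0.0127 -0.0113 -0.0025] spin -0.224838835890094 F [-0.587  -0.353   0.9207] gap 7.446852099025513e-05
[[ 0.0009  0.3418 -0.9398]
 [-0.0007 -0.9398 -0.3418]
 [-1.      0.001  -0.0006]]
```

View pics/w2.png

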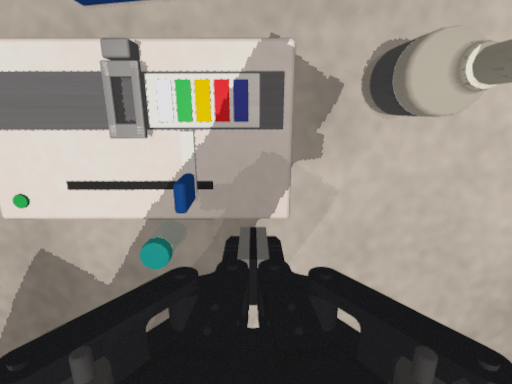

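Run:
```python
import cv2
a=cv2.imread('pics/w1.png')[40:210,40:260];a=cv2.resize(a,None,fx=3.5,fy=3.5,interpolation=cv2.INTER_CUBIC);cv2.imwrite('pics/w1c.png',a)
a=cv2.imread('pics/w2.png')[30:220,90:310];a=cv2.resize(a,None,fx=3.1,fy=3.1,interpolation=cv2.INTER_CUBIC);cv2.imwrite('pics/w2c.png',a)
```

```text
(no output)
```

View pics/w1c.png

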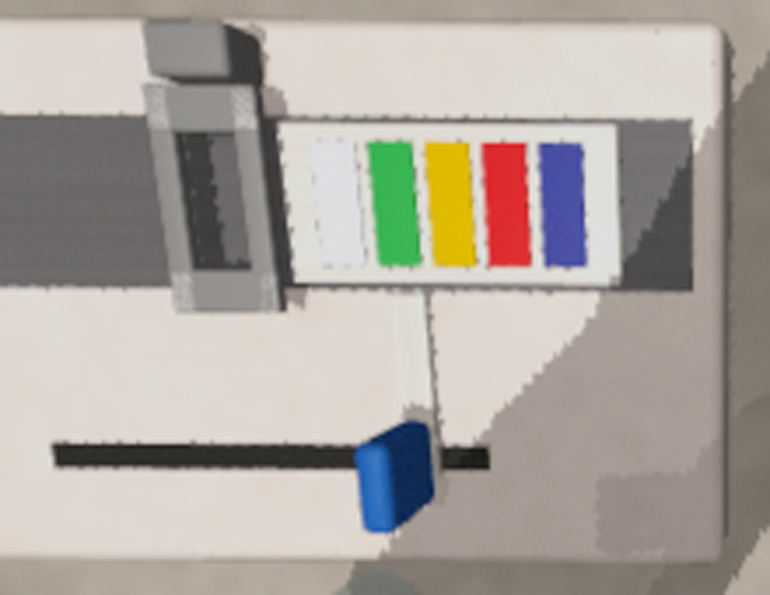

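View pics/w2c.png

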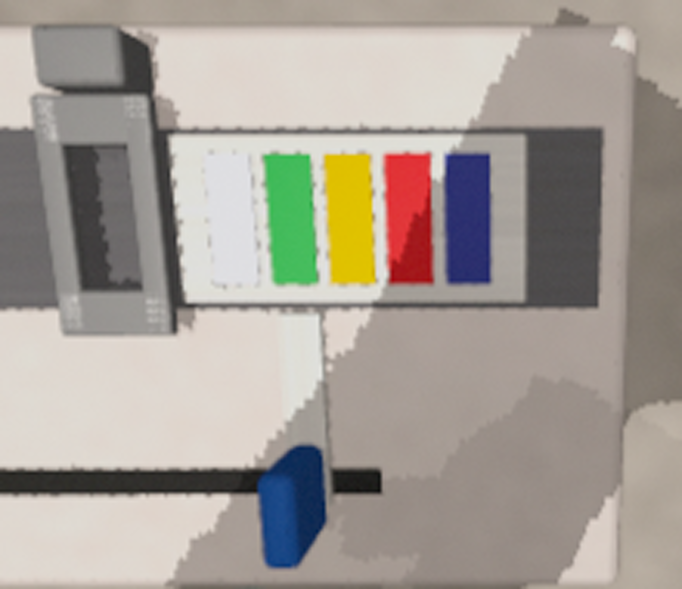

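Run:
```python
from h import *
# poses w1,w2
def R(a):  # tool y angle
    x=np.array([0,0,-1.]);y=np.array([np.cos(a),np.sin(a),0]);return np.c_[x,y,np.cross(x,y)]
p1=(R(np.arctan2(-.937,.35)),np.array([.5641,-.1634,.2354]))
p2=(R(np.arctan2(-.9398,.3418)),np.array([.552,-.1221,.1873]))
A=lambda p:crop(p,(40,40),3.5);B=lambda p:crop(p,(90,30),3.1)
for n,a,b in[('lever',(377,490),(281,523)),('c++',(723,26),(633,28)),('c-+',(722,558),(617,583)),('slot',(490,458),(381,481)),('amber',(451,204),(350,219)),('win',(214,200),(104,218))]:
    r=least_squares(lambda X:np.r_[(ww(p1,X)-A(a)).ravel(),(ww(p2,X)-B(b)).ravel()],[.55,-.1,.05])
    print(n,r.x,r.fun,(r.x-[P0[0],P0[1],0])@rz(P0[2]))
```

```text
lever [ 0.5331 -0.067   0.0862] [-0.0039  0.0069  0.0032 -0.0058] [-0.0463 -0.0481  0.0862]
c++ [ 0.6836 -0.1113  0.0332] [-0.0328 -0.2086  0.0294  0.1758] [ 0.0796 -0.1417  0.0332]
c-+ [ 0.5339 -0.1658  0.0429] [-0.2071  0.4848  0.1748 -0.4186] [-0.0797 -0.1411  0.0429]
slot [ 0.5392 -0.0858  0.0411] [-0.0591  0.1395  0.0497 -0.1201] [-0.047  -0.0678  0.0411]
amber [ 0.6095 -0.0554  0.0489] [-0.0022  0.0416  0.0016 -0.0351] [ 0.0294 -0.0636  0.0489]
win [0.5878 0.0044 0.0581] [-0.0126  0.1632  0.0093 -0.1371] [ 0.0298 -0.      0.0581]
```

```bash
python3 -m handwheel '[{"fingers":0,"tx":0.05,"ty":-0.002,"tz":-0.002,"spin":0},{"fingers":0,"tx":0.085,"ty":-0.002,"tz":-0.002,"spin":0},{"fingers":0,"tx":0.095,"ty":-0.002,"tz":-0.002,"spin":0},{"fingers":0,"tx":0.095,"ty":-0.002,"tz":-0.002,"spin":0},{"fingers":0,"tx":0.095,"ty":-0.002,"tz":-0.002,"spin":0}]' 20
python3 - <<'E'
from h import *
go(v2w(P0,[-.045,-.067,.092])[0]);
cv2.imwrite("pics/w3.png",manip.snapshot("wrist")[:,:,::-1])
a=manip.snapshot("scene")[130:290,170:320];cv2.imwrite('pics/s3.png',cv2.resize(a,None,fx=3.7,fy=3.7,interpolation=cv2.INTER_CUBIC)[:,:,::-1])
E
```

```text
t: 2.5
position: [0.5548, -0.119, 0.0932]
tool_rot: [[0.003, 0.343, -0.939], [-0.001, -0.939, -0.343], [-1.0, 0.002, -0.003]]
wrist_force: [0.4, 0.2, 0.3]
finger_gap: -0.0
t 2.5 pos [ 0.5548 -0.119   0.0932] viewer [-0.0438 -0.1044  0.0932] shift [ 0.0011 -0.0374  0.0013] spin -0.1771766386226004 F [0.3937 0.2242 0.3031] gap -3.3807381633616856e-05
```

View pics/w3.png

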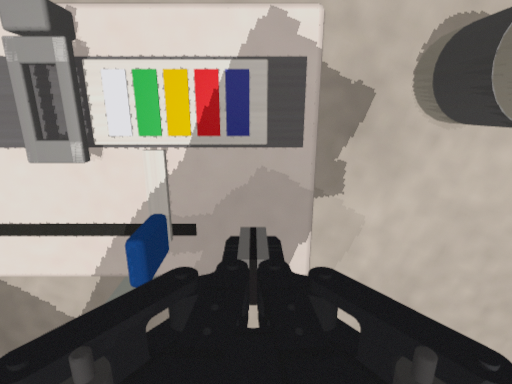

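View pics/s3.png

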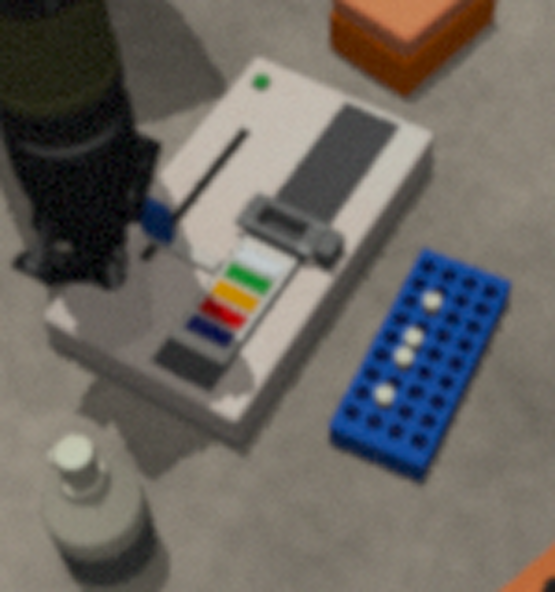

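```bash
python3 - <<'E'
from h import *
for x in(.025,.01,.004,-.01,-.03,-.05):
    print(x,projw([[x,.0145,-.011],[x,.0145,0],[x,.0145,.011]]).ravel())
E
python3 - <<'E'
import cv2
a=cv2.imread('pics/w3.png')[210:384,110:330];cv2.imwrite('pics/w3c.png',cv2.resize(a,None,fx=3.4,fy=3.4,interpolation=cv2.INTER_CUBIC)*2)
E
```

```text
0.025 [280.5846 223.3134 280.046  242.0586 279.5278 260.0909]
0.01 [283.4811 235.1927 282.826  255.5832 282.1984 275.1214]
0.004 [284.8148 240.6628 284.1024 261.7926 283.4211 282.0028]
-0.01 [288.4251 255.4698 287.5458 278.5439 286.7088 300.5066]
-0.03 [295.2541 283.4775 294.0123 310.0026 292.8412 335.0203]
-0.05 [305.2999 324.6785 303.4157 355.7482 301.662  384.6653]
```

View pics/w3c.png

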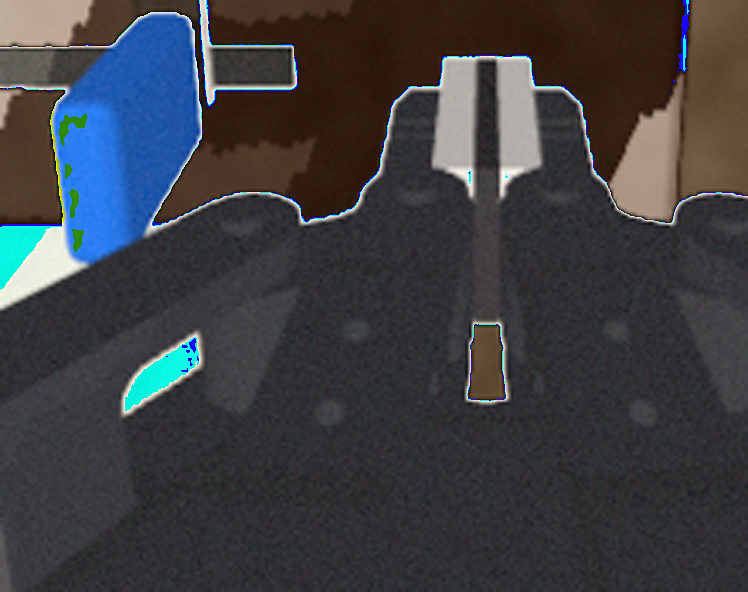

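```bash
python3 -m handwheel '[{"fingers":0,"tx":-0.004,"ty":-0.008,"tz":0.0015,"spin":0},{"fingers":0,"tx":-0.004,"ty":-0.018,"tz":0.0015,"spin":0},{"fingers":0,"tx":-0.004,"ty":-0.026,"tz":0.0015,"spin":0},{"fingers":0,"tx":-0.004,"ty":-0.031,"tz":0.0015,"spin":0},{"fingers":0,"tx":-0.004,"ty":-0.031,"tz":0.0015,"spin":0}]' 20
python3 - <<'E'
from h import *
go(v2w(P0,[-.045,-.067,.097])[0]);
cv2.imwrite("pics/w4.png",manip.snapshot("wrist")[:,:,::-1])
E
```

```text
t: 3.22
position: [0.5409, -0.0892, 0.0952]
tool_rot: [[-0.0, 0.344, -0.939], [-0.0, -0.939, -0.344], [-1.0, -0.0, 0.0]]
wrist_force: [0.6, -1.0, 0.2]
finger_gap: 0.0002
t 3.225 pos [ 0.5409 -0.0892  0.0952] viewer [-0.0466 -0.0717  0.0952] shift [-0.0018 -0.0047 -0.0016] spin -0.10749694496535529 F [ 0.6038 -0.9514  0.2027] gap 0.00020392821891789198
```

View pics/w4.png

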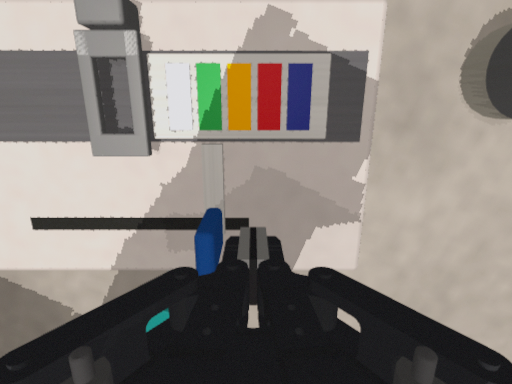

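```bash
python3 -m handwheel '[{"fingers":0,"tx":-0.002,"ty":-0.0035,"tz":-0.001,"spin":0},{"fingers":0,"tx":-0.002,"ty":-0.007,"tz":-0.001,"spin":0},{"fingers":0,"tx":-0.002,"ty":-0.0105,"tz":-0.001,"spin":0},{"fingers":0,"tx":-0.002,"ty":-0.014,"tz":-0.001,"spin":0},{"fingers":0,"tx":-0.002,"ty":-0.0175,"tz":-0.001,"spin":0}]' 20
python3 - <<'E'
from h import *
go(v2w(P0,[-.045,-.045,.097])[0]);
cv2.imwrite("pics/w5.png",manip.snapshot("wrist")[:,:,::-1])
E
```

```text
t: 3.9
position: [0.5363, -0.0728, 0.0974]
tool_rot: [[0.001, 0.343, -0.939], [-0.0, -0.939, -0.343], [-1.0, 0.0, -0.0]]
wrist_force: [1.0, -1.4, 0.8]
finger_gap: -0.0001
t 3.9 pos [ 0.5363 -0.0728  0.0974] viewer [-0.0453 -0.0546  0.0974] shift [ 0.0004 -0.0096 -0.0003] spin -0.15722141014123475 F [ 1.0478 -1.3749  0.8175] gap -6.815419287680867e-05
```

View pics/w5.png

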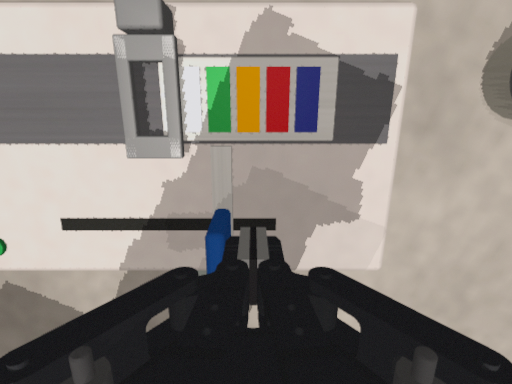

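```bash
python3 -m handwheel '[{"fingers":0,"ty":-0.003},{"fingers":0,"ty":-0.006},{"fingers":0,"ty":-0.008},{"fingers":0,"ty":-0.009},{"fingers":0,"ty":-0.009}]' 20
python3 -m handwheel '[{"fingers":0,"ty":-0.001},{"fingers":0,"ty":-0.002},{"fingers":0,"ty":-0.002}]' 20
python3 - <<'E'
from h import *
go(v2w(P0,[-.045,-.029,.097])[0]);
cv2.imwrite("pics/w6.png",manip.snapshot("wrist")[:,:,::-1])
E
```

```text
t 3.95 pos [ 0.5359 -0.0724  0.0973] viewer [-0.0455 -0.0541  0.0973] shift [ 0.0003 -0.0251 -0.0004] spin -0.1369878325839626 F [-0.0766 -0.9349  0.0524] gap -0.0001903473052257566invalid input at $[0]: expected keys fingers, tx, ty, tz, spin
invalid input at $[0]: expected keys fingers, tx, ty, tz, spin
```

View pics/w6.png

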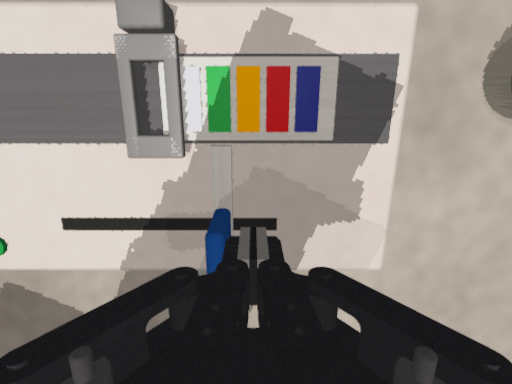

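All keys are required; nothing moved.

```bash
python3 -m handwheel '[{"fingers":0,"tx":0,"ty":-0.003,"tz":0,"spin":0},{"fingers":0,"tx":0,"ty":-0.006,"tz":0,"spin":0},{"fingers":0,"tx":0,"ty":-0.008,"tz":0,"spin":0},{"fingers":0,"tx":0,"ty":-0.009,"tz":0,"spin":0}]' 20
python3 -m handwheel '[{"fingers":0,"tx":0,"ty":-0.001,"tz":0,"spin":0},{"fingers":0,"tx":0,"ty":-0.002,"tz":0,"spin":0},{"fingers":0,"tx":0,"ty":-0.002,"tz":0,"spin":0}]' 20
python3 - <<'E'
from h import *
go(v2w(P0,[-.045,-.029,.097])[0]);
cv2.imwrite("pics/w7.png",manip.snapshot("wrist")[:,:,::-1])
E
```

```text
t: 4.5
position: [0.5331, -0.0655, 0.0973]
tool_rot: [[0.0, 0.342, -0.94], [-0.002, -0.94, -0.342], [-1.0, 0.002, 0.001]]
wrist_force: [0.8, -3.7, -0.5]
finger_gap: -0.0001
t: 4.88
position: [0.5319, -0.0619, 0.0972]
tool_rot: [[-0.001, 0.343, -0.939], [0.001, -0.939, -0.343], [-1.0, -0.002, 0.0]]
wrist_force: [-0.5, 0.2, -0.6]
finger_gap: -0.0003
t 4.875 pos [ 0.5319 -0.0619  0.0972] viewer [-0.0456 -0.0429  0.0972] shift [ 0.0002 -0.0139 -0.0006] spin -0.1251628362815209 F [-0.5148  0.2368 -0.5726] gap -0.0003199947987742669
```

View pics/w7.png

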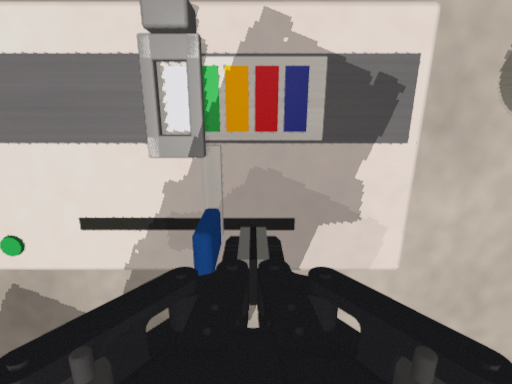

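```bash
python3 -m handwheel '[{"fingers":0,"tx":0,"ty":-0.003,"tz":0,"spin":0},{"fingers":0,"tx":0,"ty":-0.006,"tz":0,"spin":0},{"fingers":0,"tx":0,"ty":-0.009,"tz":0,"spin":0},{"fingers":0,"tx":0,"ty":-0.011,"tz":0,"spin":0},{"fingers":0,"tx":0,"ty":-0.011,"tz":0,"spin":0}]' 20
python3 -m handwheel '[{"fingers":0,"tx":0,"ty":-0.001,"tz":0,"spin":0},{"fingers":0,"tx":0,"ty":-0.002,"tz":0,"spin":0},{"fingers":0,"tx":0,"ty":-0.002,"tz":0,"spin":0}]' 20
python3 - <<'E'
from h import *
go(v2w(P0,[-.045,-.013,.097])[0]);
cv2.imwrite("pics/w8.png",manip.snapshot("wrist")[:,:,::-1])
E
```

```text
t: 5.55
position: [0.5289, -0.0534, 0.0974]
tool_rot: [[0.001, 0.343, -0.939], [-0.003, -0.939, -0.343], [-1.0, 0.003, 0.0]]
wrist_force: [0.9, -4.5, -0.9]
finger_gap: 0.0002
t: 5.92
position: [0.5282, -0.0514, 0.0974]
tool_rot: [[0.001, 0.342, -0.94], [-0.002, -0.94, -0.342], [-1.0, 0.002, 0.0]]
wrist_force: [0.9, -6.2, -0.2]
finger_gap: 0.0003
t 5.925 pos [ 0.5282 -0.0514  0.0974] viewer [-0.0454 -0.0318  0.0974] shift [ 0.0003 -0.0188 -0.0004] spin -0.19363951726803552 F [ 0.8874 -6.1801 -0.2102] gap 0.0002842946482019214
```

View pics/w8.png

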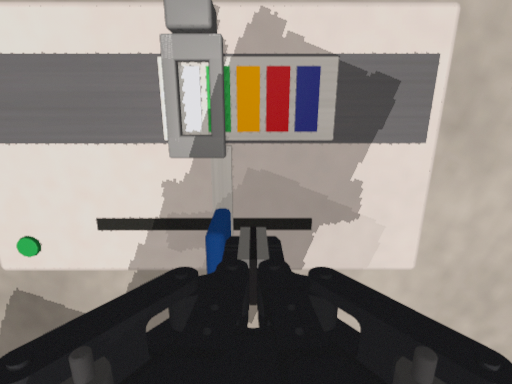

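```bash
python3 -m handwheel '[{"fingers":0,"tx":0,"ty":-0.001,"tz":0,"spin":0},{"fingers":0,"tx":0,"ty":-0.0015,"tz":0,"spin":0},{"fingers":0,"tx":0,"ty":-0.0015,"tz":0,"spin":0}]' 20
python3 - <<'E'
from h import *
go(v2w(P0,[-.045,-.013,.097])[0]);
cv2.imwrite("pics/w9.png",manip.snapshot("wrist")[:,:,::-1])
E
```

```text
t: 6.35
position: [0.5271, -0.0483, 0.0973]
tool_rot: [[-0.0, 0.343, -0.939], [0.001, -0.939, -0.343], [-1.0, -0.001, -0.0]]
wrist_force: [0.7, -0.9, -0.4]
finger_gap: 0.0
t 6.35 pos [ 0.5271 -0.0483  0.0973] viewer [-0.0454 -0.0285  0.0973] shift [ 0.0003 -0.0155 -0.0004] spin -0.12895952446229467 F [ 0.7121 -0.8945 -0.4386] gap 9.850840586075052e-06
```

View pics/w9.png

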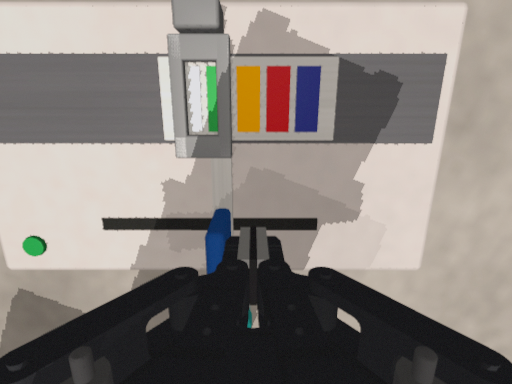

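```bash
python3 -m handwheel '[{"fingers":0,"tx":0,"ty":-0.001,"tz":0,"spin":0},{"fingers":0,"tx":0,"ty":-0.001,"tz":0,"spin":0}]' 20
python3 - <<'E'
from h import *
go(v2w(P0,[-.045,-.0125,.097])[0]);
cv2.imwrite("pics/w10.png",manip.snapshot("wrist")[:,:,::-1])
E
```

```text
t: 6.65
position: [0.5268, -0.0477, 0.0973]
tool_rot: [[-0.0, 0.343, -0.939], [0.001, -0.939, -0.343], [-1.0, -0.001, -0.0]]
wrist_force: [0.2, -0.7, 0.0]
finger_gap: 0.0002
t 6.65 pos [ 0.5268 -0.0477  0.0973] viewer [-0.0455 -0.0278  0.0973] shift [ 0.0003 -0.0153 -0.0004] spin -0.13545691866314555 F [ 0.1937 -0.6856  0.0253] gap 0.00016846665118113054
```

View pics/w10.png

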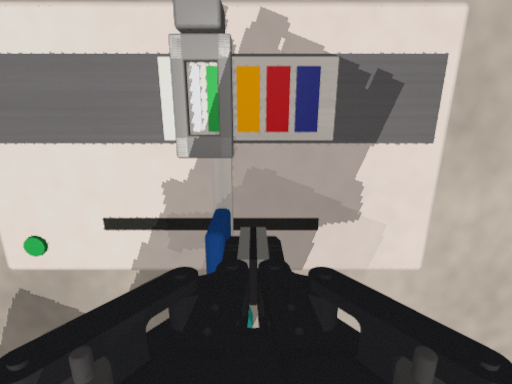

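```bash
python3 -m handwheel '[{"fingers":0,"tx":0,"ty":-0.001,"tz":0,"spin":0},{"fingers":0,"tx":0,"ty":-0.001,"tz":0,"spin":0}]' 20
python3 - <<'E'
from h import *
go(v2w(P0,[-.045,-.0125,.097])[0]);
cv2.imwrite("pics/w11.png",manip.snapshot("wrist")[:,:,::-1])
E
```

```text
t: 6.95
position: [0.5266, -0.0469, 0.0973]
tool_rot: [[-0.0, 0.343, -0.939], [0.0, -0.939, -0.343], [-1.0, -0.0, -0.0]]
wrist_force: [-0.1, 1.0, -0.8]
finger_gap: 0.0002
t 6.95 pos [ 0.5266 -0.0469  0.0973] viewer [-0.0454 -0.027   0.0973] shift [ 0.0003 -0.0145 -0.0004] spin -0.14615161894447784 F [-0.0577  0.9516 -0.7538] gap 0.0001504231216958075
```

View pics/w11.png

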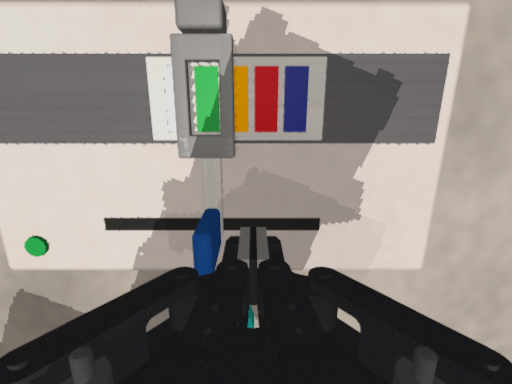

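```bash
python3 -m handwheel '[{"fingers":0,"tx":0,"ty":-0.003,"tz":0,"spin":0},{"fingers":0,"tx":0,"ty":-0.006,"tz":0,"spin":0},{"fingers":0,"tx":0,"ty":-0.009,"tz":0,"spin":0},{"fingers":0,"tx":0,"ty":-0.011,"tz":0,"spin":0},{"fingers":0,"tx":0,"ty":-0.011,"tz":0,"spin":0}]' 20
python3 -m handwheel '[{"fingers":0,"tx":0,"ty":-0.001,"tz":0,"spin":0},{"fingers":0,"tx":0,"ty":-0.002,"tz":0,"spin":0},{"fingers":0,"tx":0,"ty":-0.002,"tz":0,"spin":0}]' 20
python3 -m handwheel '[{"fingers":0,"tx":0,"ty":-0.001,"tz":0,"spin":0},{"fingers":0,"tx":0,"ty":-0.001,"tz":0,"spin":0}]' 20
python3 - <<'E'
from h import *
go(v2w(P0,[-.045,-.0112,.097])[0]);
cv2.imwrite("pics/w12.png",manip.snapshot("wrist")[:,:,::-1])
E
```

```text
t: 7.62
position: [0.5234, -0.0381, 0.0974]
tool_rot: [[0.001, 0.342, -0.94], [-0.003, -0.94, -0.342], [-1.0, 0.004, 0.0]]
wrist_force: [1.3, -4.5, -0.9]
finger_gap: 0.0
t: 8.0
position: [0.5225, -0.0358, 0.0973]
tool_rot: [[0.0, 0.342, -0.94], [-0.002, -0.94, -0.342], [-1.0, 0.002, 0.0]]
wrist_force: [0.7, -4.5, -0.8]
finger_gap: -0.0001
t: 8.25
position: [0.5217, -0.0335, 0.0973]
tool_rot: [[-0.0, 0.343, -0.939], [0.001, -0.939, -0.343], [-1.0, -0.001, -0.0]]
wrist_force: [-0.6, -2.6, -0.2]
finger_gap: 0.0001
t 8.25 pos [ 0.5217 -0.0335  0.0973] viewer [-0.0454 -0.0127  0.0973] shift [ 0.0003 -0.0015 -0.0004] spin -0.1396765274167347 F [-0.5903 -2.5957 -0.189 ] gap 6.553752747463323e-05
```

View pics/w12.png

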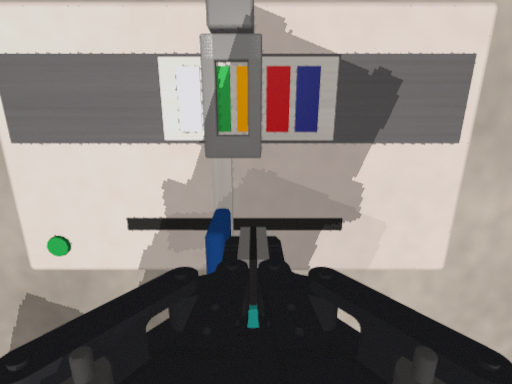

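```bash
python3 -m handwheel '[{"fingers":0,"tx":0,"ty":-0.001,"tz":0,"spin":0},{"fingers":0,"tx":0,"ty":-0.001,"tz":0,"spin":0}]' 20
python3 - <<'E'
from h import *
go(v2w(P0,[-.045,-.0112,.097])[0]);
cv2.imwrite("pics/w13.png",manip.snapshot("wrist")[:,:,::-1])
E
```

```text
t: 8.55
position: [0.5213, -0.0325, 0.0973]
tool_rot: [[-0.0, 0.343, -0.939], [0.001, -0.939, -0.343], [-1.0, -0.001, -0.0]]
wrist_force: [-0.5, -0.0, -0.1]
finger_gap: -0.0004
t 8.55 pos [ 0.5213 -0.0325  0.0973] viewer [-0.0454 -0.0116  0.0973] shift [ 0.0003 -0.0004 -0.0004] spin -0.1321202195022442 F [-0.5292 -0.0001 -0.1   ] gap -0.0004239297892049063
```

View pics/w13.png

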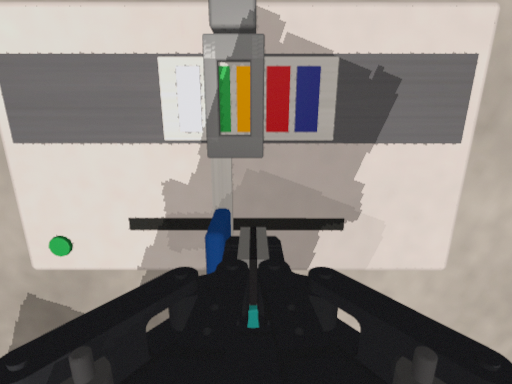

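At the crest, still just touching; one more millimetre.

```bash
python3 -m handwheel '[{"fingers":0,"tx":0,"ty":-0.001,"tz":0,"spin":0},{"fingers":0,"tx":0,"ty":-0.001,"tz":0,"spin":0}]' 20
python3 - <<'E'
from h import *
go(v2w(P0,[-.045,-.0112,.097])[0]);
cv2.imwrite("pics/w14.png",manip.snapshot("wrist")[:,:,::-1])
E
```

```text
t: 8.85
position: [0.5211, -0.0319, 0.0973]
tool_rot: [[-0.0, 0.343, -0.939], [0.0, -0.939, -0.343], [-1.0, -0.001, 0.0]]
wrist_force: [-0.2, 0.7, 0.0]
finger_gap: -0.0001
t 8.85 pos [ 0.5211 -0.0319  0.0973] viewer [-0.0454 -0.0109  0.0973] shift [ 0.0003  0.0003 -0.0004] spin -0.14278069347436873 F [-0.2222  0.7289  0.0344] gap -9.102379650063495e-05
```

View pics/w14.png

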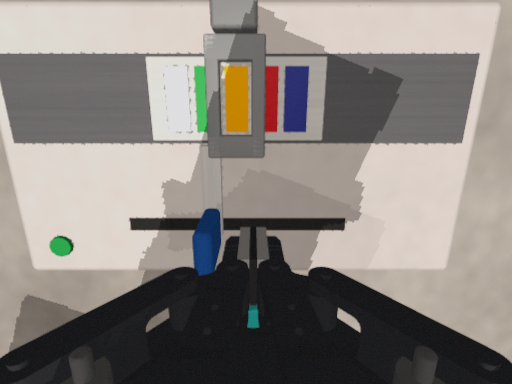

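The lever snapped ahead and amber is centred in the frame at (237,99). I'll back straight off, then lift.

```bash
python3 -m handwheel '[{"fingers":0,"tx":0,"ty":0.008,"tz":0,"spin":0},{"fingers":0,"tx":0,"ty":0.02,"tz":0,"spin":0},{"fingers":0,"tx":0,"ty":0.035,"tz":0,"spin":0},{"fingers":0,"tx":0,"ty":0.04,"tz":0,"spin":0},{"fingers":0,"tx":0,"ty":0.04,"tz":0,"spin":0}]' 20
python3 -m handwheel '[{"fingers":0,"tx":-0.03,"ty":0,"tz":0,"spin":0},{"fingers":0,"tx":-0.08,"ty":0.01,"tz":0,"spin":0},{"fingers":0,"tx":-0.12,"ty":0.03,"tz":0,"spin":0},{"fingers":0,"tx":-0.12,"ty":0.04,"tz":0,"spin":0},{"fingers":0,"tx":-0.12,"ty":0.04,"tz":0,"spin":0}]' 20
python3 -m handwheel '[{"fingers":0,"tx":0,"ty":0,"tz":0,"spin":0},{"fingers":0,"tx":0,"ty":0,"tz":0,"spin":0},{"fingers":0,"tx":0,"ty":0,"tz":0,"spin":0},{"fingers":0,"tx":0,"ty":0,"tz":0,"spin":0}]' 20
python3 - <<'E'
from h import *
go([0,0,0]);print(manip.observe()['qd'])
cv2.imwrite("pics/w15.png",manip.snapshot("wrist")[:,:,::-1])
a=manip.snapshot("scene")[110:290,150:330];cv2.imwrite('pics/s15.png',cv2.resize(a,None,fx=3.3,fy=3.3,interpolation=cv2.INTER_CUBIC)[:,:,::-1])
E
```

```text
t: 9.52
position: [0.5351, -0.0703, 0.0972]
tool_rot: [[-0.0, 0.342, -0.94], [0.0, -0.94, -0.342], [-1.0, -0.0, -0.0]]
wrist_force: [-0.3, -0.1, 0.4]
finger_gap: -0.0001
t: 10.15
position: [0.5483, -0.1074, 0.2166]
tool_rot: [[-0.001, 0.342, -0.94], [0.0, -0.94, -0.342], [-1.0, -0.001, 0.001]]
wrist_force: [0.2, 0.0, -0.2]
finger_gap: -0.0
t: 10.65
position: [0.5485, -0.107, 0.2171]
tool_rot: [[-0.0, 0.343, -0.939], [0.0, -0.939, -0.343], [-1.0, -0.0, 0.0]]
wrist_force: [1.0, -0.3, -0.4]
finger_gap: -0.0002
t 10.65 pos [ 0.5485 -0.107   0.2171] viewer [-0.0456 -0.091   0.2171] shift [ 0.2173 -0.2888  0.4783] spin -0.13665601541126343 F [ 0.9659 -0.3062 -0.4275] gap -0.00019074055546271899
[-0.0031 -0.0005  0.0054  0.0012  0.0003 -0.0006]
```

View pics/w15.png

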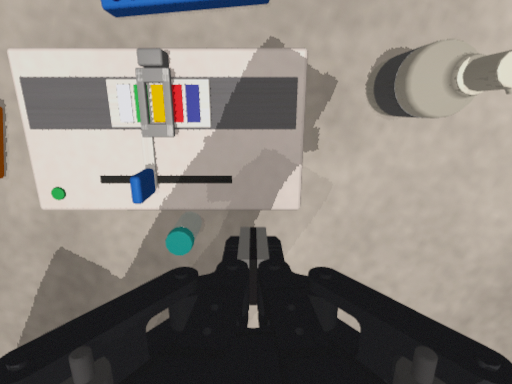

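View pics/s15.png

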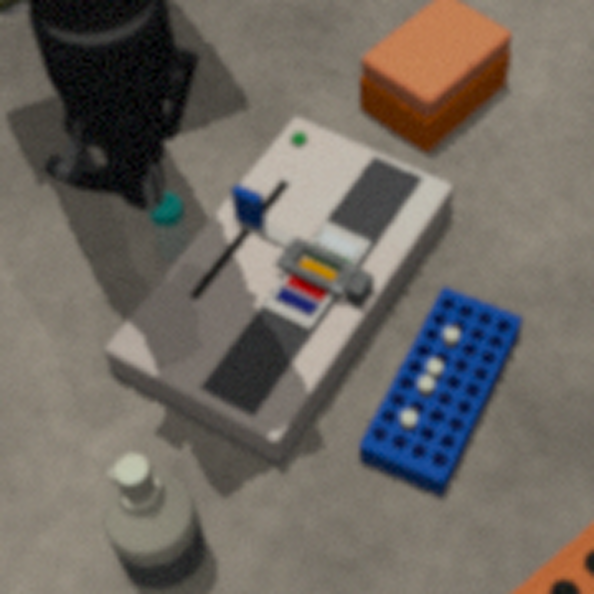

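Both pictures show amber in the window and nothing else moved. The arm is clear and at rest.

```bash
python3 -c "
from rig import manip
print(manip.hand_in())"
```

```text
the job is handed in; nothing more can be done
None
```

The lever is seated in the third detent with the amber filter centred in the viewing window, and the job is handed in at about 10.7 s.

I pushed the lever's -y face with the back of the shut fingers, tips about 27 mm above the deck. I stopped after each click to check the window:

| Click | Filter in the window | Highest force read between moves |
|---|---|---|
| First | clear | about 4 N |
| Second | green | about 6 N |
| Third | amber | about 4.7 N |

The forces were read only at the end of each move, so a brief peak could have been a little higher. At the third click the lever snapped a few millimetres ahead of the fingers and stayed there. I then backed off 40 mm and lifted to a TCP height of 0.217 m.

After the retreat, the wrist and scene pictures both showed amber in the window. The vial, tip box, spray bottle and tube rack looked where they had been, judged by eye rather than measured. The arm was at rest, touching nothing; the wrist force read about 1 N, within its noise.

- **Refused commands:** two move commands were refused because I left out some keys; nothing moved.
- **Measured heights:** my early camera measurements of the deck and lever came out 2 to 12 mm off the stated heights. The second crest came about 1.5 mm later than predicted, so I took the last millimetres one at a time.

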